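# Pack the plumbing order into the compartment tray

### The job

Pack the customer's order into the beige tray: stand the straight coupling over the little post, lay the tee flat in the middle one of the three square compartments, lay the 90-degree elbow flat in the square compartment farthest from the post, and lay the long union in the long compartment. Leave the look-alikes (the four-way cross, the 45-degree bend, the stepped reducer and the short union) where they lie.

Things in the scene. Friction and masses are not known exactly. Their poses are not given: they have to be found in the camera images.
- tray: Fixed beige tray, 304 (x) by 196 (y), any yaw; walls 16 high, 4 thick; floor 4 thick. Origin: centre of underside, z up. On its +y side three square compartments, 96 by 96 inside, centred at x = -100, 0, +100, y = +46; the x = -100 one has a post at its centre (8 in diameter, top 26 above the floor). On its -y side one long compartment, 300 by 88 inside, centred at x = 0, y = -50.
- tee: Grey plastic pipe tee lying flat, about 70 g. Arms along its +x and -x reach 36 from the origin, the arm along +y reaches 44; each ends in a collar 38 in diameter, 20 long (32 in diameter behind it). Origin: where the arm axes cross, 19 above what it lies on; z up at the start. Grip it across the collar of the +y arm, 33 from the origin.
- elbow: Grey plastic 90-degree pipe elbow lying flat, about 55 g. Arms along its +x and +y, each reaching 42 from the origin and ending in a collar 38 in diameter, 20 long (32 in diameter behind it). Origin: where the arm axes cross, 19 above what it lies on; z up at the start. Grip it across either collar, 31 from the origin.
- coupling: Grey plastic straight pipe coupling standing upright: a plain tube, 38 outer diameter all the way up, open bore 28, 44 high. Origin: centre of the tube, 22 above the surface it stands on; z along the tube. About 40 g.
- union: Grey plastic long pipe union lying down: a round tube 26 in diameter and 100 long along its x, with an eight-sided nut (34 across flats, 34 long) round its middle, on which it rests. Origin: its centre, on the tube's axis, 17 above the surface it lies on; at the start two flats of the nut face +y and -y. About 80 g.
- cross: Look-alike, to be left alone: grey plastic four-way cross lying flat, arms along +x, -x, +y and -y, each reaching 36, collars 38 in diameter. Origin: where the arms cross, 19 above the counter.
- bend: Look-alike, to be left alone: grey plastic 45-degree bend lying flat, one arm along its +x and one 135 degrees round from it towards +y, each reaching 42, collars 38 in diameter. Origin: where the arm axes cross, 19 above the counter.
- reducer: Look-alike, to be left alone: grey plastic stepped reducer standing upright, lower half 38 in diameter, upper half 26 in diameter, 44 high. Origin: its centre, 22 above the counter.
- short_union: Look-alike, to be left alone: like the long union, with the same eight-sided nut (34 across flats), but only 56 long along its x. Origin: its centre, 17 above the counter.

How it is judged:
At the end, for the whole second after the job is handed in: Coupling upright on the tray floor over the post (within 12 mm); tee flat in the middle square, elbow flat in the square farthest from the post, long union level in the long compartment; each on the floor (within 0.1 rad and 3 mm), its origin inside the compartment, released and at rest (x of coupling in the frame of tray between -0.112 and -0.088 m and y of coupling in the frame of tray between 0.034 and 0.058 m and z of coupling in the frame of tray between 0.023 and 0.029 m and linear speed of each of coupling, tee, elbow, union below 0.02 m/s and angular speed of each of coupling, tee, elbow, union below 0.2 rad/s and (angle between coupling's own z axis and vertical below 0.1 rad or angle between coupling's own z axis and vertical above 3.04 rad) and x of tee in the frame of tray between -0.045 and 0.045 m and y of tee in the frame of tray between 0.001 and 0.091 m and z of tee in the frame of tray between 0.02 and 0.026 m and (angle between tee's own z axis and vertical below 0.1 rad or angle between tee's own z axis and vertical above 3.04 rad) and x of elbow in the frame of tray between 0.055 and 0.145 m and y of elbow in the frame of tray between 0.001 and 0.091 m and z of elbow in the frame of tray between 0.02 and 0.026 m and (angle between elbow's own z axis and vertical below 0.1 rad or angle between elbow's own z axis and vertical above 3.04 rad) and x of union in the frame of tray between -0.12 and 0.12 m and y of union in the frame of tray between -0.09 and -0.01 m and z of union in the frame of tray between 0.018 and 0.024 m and angle between union's own x axis and vertical between 1.47 and 1.67 rad); the robot touches nothing.
It fails at once if a look-alike (four-way cross) is moved more than 20 mm from where it lay (distance of cross from where it was at the start of the episode above 0.02 m).
It fails at once if a look-alike (45-degree bend) is moved more than 20 mm from where it lay (distance of bend from where it was at the start of the episode above 0.02 m).
It fails at once if a look-alike (stepped reducer) is moved more than 20 mm from where it lay (distance of reducer from where it was at the start of the episode above 0.02 m).
It fails at once if a look-alike (short union) is moved more than 20 mm from where it lay (distance of short_union from where it was at the start of the episode above 0.02 m).
It also fails if it takes over 134 s, if anything falls off the work surface, if the arm or the gripper's body presses on something with over 40 N, if the wrist force passes 120 N, or if a joint passes its speed limit or range.

### The arm

A 6-joint arm with a two-finger parallel gripper is mounted at the origin on the work surface. World frame = base frame: x ahead of the robot, y to its left, z up, the work surface at z = 0. Lengths are in m, angles in rad, forces in N, time in s.
With the tool pointing down it reaches from about 0.35 to 0.725 m from the base axis. Payload 6 kg.
Tool frame: the origin (TCP) lies on the mounting face of the last link; the fingertips stand 173 mm ahead of it and the grasp point (between the pads) lies 155 mm ahead of it; z points along the fingers, y is the line along which they close (so a half turn about z gives the same grasp; the last joint's range is limited). The gripper opens to 85 mm and grips with 20 to 120 N. Pads are 22 mm wide; open, the fingers measure 114 mm over their backs; the gripper's body (76 mm by 85 mm) begins 54 mm behind the grasp point. The pads swing forward as they close: fully open they stand 13 mm farther back than shut.
Start: joints at [1.662, 0.04, 0.085, 0, -1.615, -0.334], TCP at [0.144, 0.582, 0.405] pointing down, gripper open.
Joint ranges: [-2.56, 2.56], [-1.29, 2.01], [-1.08, 1.49], [-3.29, 1.98], [-2.81, -0.18], [-2.99, 2.99]. Speed limits (rad/s): [2.57, 2.57, 3.01, 3.14, 3.14, 3.14].

### API

Orientations are given as a unit quaternion [w, x, y, z].
In Python, from plant import status, grab_frame, manip gives the robot as it stands.
- The arm moves only by the shell command python3 -m creep 'ROWS' [FORCE]. ROWS is JSON, a list of rows, each a list of 3 entries, a list of its own where there are three numbers: the turn, a rotation vector about the tool's x, y, z each as a share of pi/2 rad, from -1 to 1, then the shift along the tool's x, y, z each as a share of 500 mm, from -1 to 1, then the opening, from 0 (shut) to 1 (fully open). A call has 1 to 12 rows; each row shifts and turns the commanded pose from where the row before left it, along the tool's axes as they then stand; what a row does not reach is not made up. A row lasts 1/8 s, in which the tool goes at most 62.5 mm and 10.7 degrees, less where a joint would pass 70% of its speed; a pose out of reach is approached as far as the arm can. A call with a number of a shift or a turn outside -1 to 1 is refused whole. A call with a gripper value outside its range is refused whole. The fingers move at their own pace and stop on an object; FORCE is the grip in N (left out, the last holds). Time passes only in rows, so rows that do not move let the fingers close. It gives the time, the measured TCP pose, the force, the opening and the grip force at its end, in the units of the state.
- status.read_state(): the state, without advancing time (a new reading comes with each control period).
- grab_frame(name): name is "scene" or "top" or "wrist"; returns a dict with "pixels" (420x560x3 uint8, blue, green, red), "fx", "fy", "cx", "cy" (pixels), "k1" (the pictures are not rectified: a ray, as slopes to the right and down, at radius r is drawn at 1 + k1 r^2 times it, then the intrinsics apply), "extrinsics" (4x4, takes a point from camera to world coordinates). Camera axes: x right, y down, z forward; pixel columns grow to the right and rows downward; lengths in m; the calibration is good to about 2 mm. A picture is of the moment at which its call begins. There is no depth.
- manip.hand_in(): hands the job in; it is judged then, once.
The state is a dict: "t": time; "joint_positions": joint angles; "joint_vel": joint speeds; "joint_efforts": joint torques, N m; "position": TCP position; "tool_rot": TCP orientation; "force": force on the tool from outside, world axes, zero at the start; "ft_torque": the same for the moment, N m; "finger_gap": opening from 0.0 (shut) to 1.0 (fully open); "grip_force": force on a finger pad.
Only numpy, scipy, OpenCV 4.12 (cv2) and the standard library are available. Lean on these libraries where they do the work, as an engineer would, in place of code of your own. Each camera call takes 0.05 s, during which the arm holds its last target. There are 200 camera calls.

## Working session

There is one attempt and no reset: what is moved stays moved. The work goes in short steps, Python scripts to look and compute and a shell command to move; the robot and the scene stay as the last step left them, time stands still between calls to the robot, and variables do not carry over. Pictures are saved under pics/ and viewed, at most 14 in all, crops included, and the job is handed in when it is done.

```bash
ls; mkdir -p pics; python3 - <<'E'
from plant import status, grab_frame
import cv2,numpy as np
print(status.read_state())
for n in("top","scene"):
    f=grab_frame(n); cv2.imwrite(f"pics/{n}0.png",f["pixels"]); print(n,{k:(v if k!="extrinsics" else np.round(v,4).tolist()) for k,v in f.items() if k!="pixels"})
E
```

```text
pics
{'t': 0.0, 'joint_positions': array([ 1.66168452e+00,  4.08443264e-02,  8.37916164e-02, -4.44326809e-04,
       -1.61549374e+00, -3.33707942e-01]), 'joint_vel': array([ 1.66572113e-03, -1.73638074e-04, -1.77795260e-03, -4.50708543e-04,
        1.08598866e-04,  3.12943816e-05]), 'joint_efforts': array([ 6.37762478e-04, -3.68227029e+01,  3.47419381e+01,  6.93233594e+00,
       -5.44416092e-03, -9.14978131e-06]), 'position': array([0.14415677, 0.58240894, 0.40365339]), 'tool_rot': array([ 9.02183815e-04,  9.92639644e-01, -1.21102111e-01, -3.25852967e-05]), 'force': array([ 0.65001489,  0.01461749, -0.22593799]), 'ft_torque': array([-0.01140633, -0.00731356, -0.03573058]), 'grip_force': 0.0, 'finger_gap': 1.0049240069016758}
top {'fx': 392.37897241654537, 'fy': 392.37897241654537, 'cx': 280.9332681246272, 'cy': 205.57932818536855, 'k1': -0.04654453998673519, 'extrinsics': [[0.011, -0.9952, 0.0973, 0.4463], [-0.9999, -0.0104, 0.0067, -0.0516], [-0.0057, -0.0974, -0.9952, 1.01], [0.0, 0.0, 0.0, 1.0]]}
scene {'fx': 400.7972676388751, 'fy': 400.7972676388751, 'cx': 275.9750362646043, 'cy': 212.97523156958349, 'k1': -0.016000454603077984, 'extrinsics': [[0.8601, 0.2643, -0.4363, 0.9335], [0.5099, -0.4745, 0.7176, -0.6826], [-0.0174, -0.8396, -0.5429, 0.5365], [0.0, 0.0, 0.0, 1.0]]}
```

View pics/top0.png

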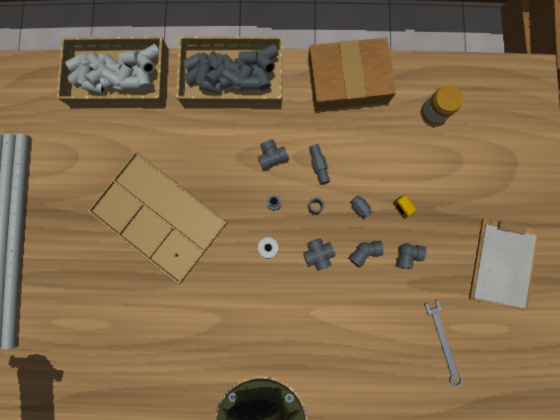

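View pics/scene0.png

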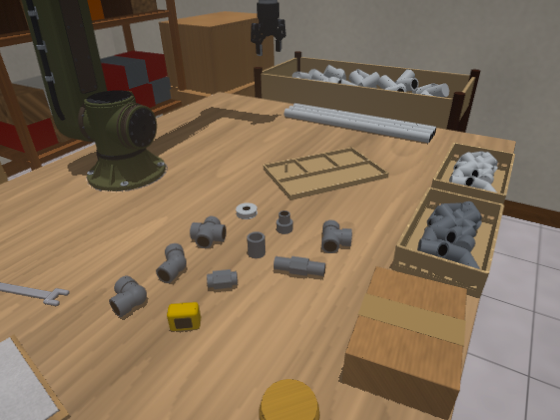

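The top view shows the tray at about (160,217), with its post at (177,255). The tee is at (272,155), union (319,163), reducer (274,203), coupling (316,206), short union (362,207), cross (319,254), and the bend and elbow at (367,252) and (411,256). I'll zoom in.

```bash
cat > h.py <<'E'
from plant import status, grab_frame
import cv2,numpy as np
from scipy.spatial.transform import Rotation as R
def P(f,uv,z):
    """pixels -> world at height z"""
    K=np.array([[f["fx"],0,f["cx"]],[0,f["fy"],f["cy"]],[0,0,1]]); E=np.array(f["extrinsics"])
    n=cv2.undistortPoints(np.array(uv,float).reshape(-1,1,2),K,np.array([f["k1"],0,0,0,0]))[:,0]
    d=np.c_[n,np.ones(len(n))]@E[:3,:3].T; s=(z-E[2,3])/d[:,2]
    return E[:3,3]+d*s[:,None]
def proj(f,X):
    K=np.array([[f["fx"],0,f["cx"]],[0,f["fy"],f["cy"]],[0,0,1]]); E=np.linalg.inv(np.array(f["extrinsics"]))
    return cv2.projectPoints(np.array(X,float).reshape(-1,1,3),cv2.Rodrigues(E[:3,:3])[0],E[:3,3],K,np.array([f["k1"],0,0,0,0]))[0][:,0]
E
python3 - <<'E'
from h import *
f=grab_frame("top"); p=f["pixels"]
c=cv2.resize(p[135:275,245:435],None,fx=4.2,fy=4.2,interpolation=cv2.INTER_CUBIC); c=cv2.convertScaleAbs(c,alpha=1.8,beta=20); cv2.imwrite("pics/c1.png",c)
c=cv2.resize(p[145:290,85:235],None,fx=4,fy=4,interpolation=cv2.INTER_CUBIC); cv2.imwrite("pics/c2.png",c)
# dark blobs
hsv=cv2.cvtColor(p,cv2.COLOR_BGR2HSV); m=((hsv[...,1]<75)&(hsv[...,2]<110)).astype(np.uint8)
m[:135]=0;m[275:]=0;m[:,:245]=0;m[:,435:]=0
n,l,s,ce=cv2.connectedComponentsWithStats(m)
for i in range(1,n):
    if s[i,4]>30: print(ce[i].round(1),s[i,4],P(f,ce[i],.02)[0].round(4))
E
```

```text
[271.6 154.5] 549 [ 0.6749 -0.0194  0.02  ]
[319.1 163.7] 443 [ 0.6521 -0.1416  0.02  ]
[273.7 202.3] 169 [ 0.5513 -0.0264  0.02  ]
[361.1 206.6] 290 [ 0.5425 -0.2484  0.02  ]
[315.6 205.3] 124 [ 0.5447 -0.1328  0.02  ]
[318.9 254.1] 656 [ 0.422  -0.1414  0.02  ]
[366.3 251.8] 497 [ 0.4289 -0.2605  0.02  ]
[267.9 247.3] 48 [ 0.4375 -0.0133  0.02  ]
[410.2 255. ] 507 [ 0.4216 -0.3714  0.02  ]
```

View pics/c1.png

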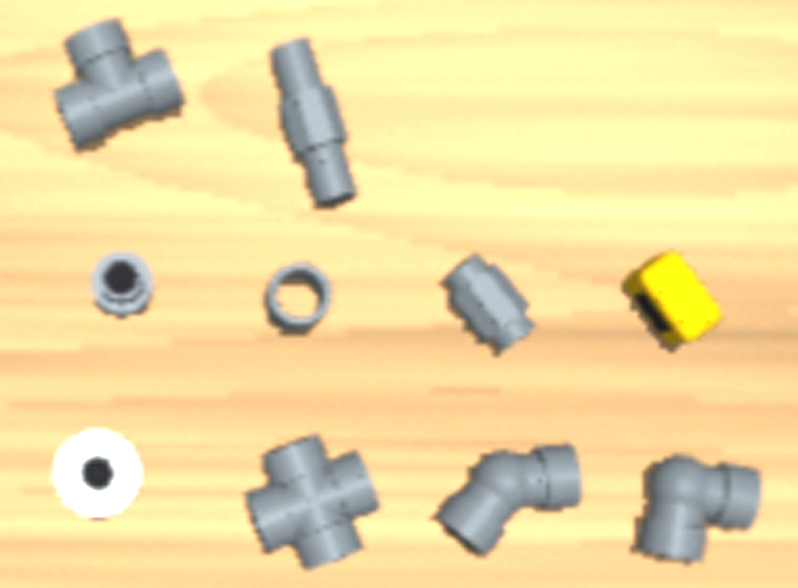

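View pics/c2.png

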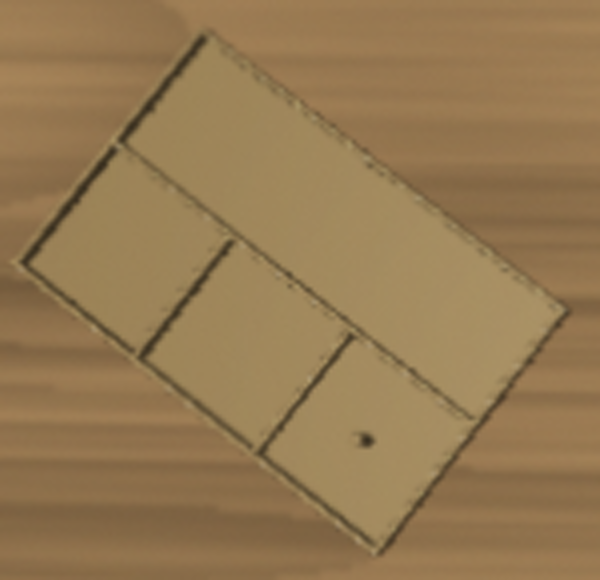

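```bash
cat > fit.py <<'E'
from h import *
from scipy.optimize import minimize, least_squares
t=np.linspace(0,2*np.pi,24,endpoint=False)
def cyl(a,b,r,d):   # along direction angle d (rad) in plane
    c=np.array([[s,r*np.cos(q),r*np.sin(q)] for s in(a,b) for q in t]); return R.from_euler('z',d).apply(c)
def arm(L,d): return [cyl(L-20,L,19,d),cyl(0,L-20,16,d)]
r=np.radians
M={"tee":(arm(36,0)+arm(36,r(180))+arm(44,r(90)),19),"elbow":(arm(42,0)+arm(42,r(90))+[cyl(-16,16,16,0)],19),
"bend":(arm(42,0)+arm(42,r(135)),19),
"union":([cyl(-50,50,13,0),cyl(-17,17,18,0)],17),"coupling":([R.from_euler('y',90,degrees=True).apply(cyl(-22,22,19,0))],22)}
def sil(f,name,x,y,a,S=4,zc=None):
    c,z=M[name]; im=np.zeros((420*S,560*S),np.uint8)
    for q in c:
        X=R.from_euler('z',a).apply(q)/1000+[x,y,z/1000 if zc is None else zc]
        cv2.fillConvexPoly(im,cv2.convexHull(((proj(f,X)+.5)*S-.5).round().astype(np.int32)),1)
    return im
def mask(f):
    p=cv2.resize(f["pixels"],None,fx=4,fy=4,interpolation=cv2.INTER_CUBIC); hsv=cv2.cvtColor(p,cv2.COLOR_BGR2HSV)
    return ((hsv[...,1]<80)&(hsv[...,2]<120)).astype(np.uint8)
def fit(f,m,name,x,y,starts,zc=None):
    best=None
    for a in starts:
        def cost(v):
            s=sil(f,name,v[0]/1e3,v[1]/1e3,v[2]/50,zc=zc); return 1-(s&mm).sum()/max(1,(s|mm).sum())
        u=(((proj(f,[x,y,.02])[0])+.5)*4).astype(int); mm=np.zeros_like(m); w=90
        mm[u[1]-w:u[1]+w,u[0]-w:u[0]+w]=m[u[1]-w:u[1]+w,u[0]-w:u[0]+w]
        if name=="coupling": mm=cv2.morphologyEx(mm,cv2.MORPH_CLOSE,np.ones((41,41)))
        v0=np.array([x*1e3,y*1e3,a*50]); o=minimize(cost,v0,method="Nelder-Mead",options=dict(initial_simplex=v0+np.array([[0,0,0],[8,0,0],[0,8,0],[0,0,12]]),maxiter=90))
        if best is None or o.fun<best.fun: best=o
    return best.x[0]/1e3,best.x[1]/1e3,best.x[2]/50,best.fun
E
python3 - <<'E'
from fit import *
f=grab_frame("top"); m=mask(f)
st=np.radians(np.arange(0,360,45))
for n,x,y,s in [("tee",.67,-.02,st),("elbow",.425,-.37,st),("bend",.43,-.26,st),("elbow",.43,-.26,st),("bend",.42,-.37,st),("union",.652,-.14,st[:4]),("coupling",.545,-.133,[0])]:
    print(n,np.round(fit(f,m,n,x,y,s),4))
c=(np.array([[205,32],[568,310],[380,552],[20,262]])+.5)/4-.5+[85,145]
W=P(f,c,.017); L=np.array([[152,-98],[-152,-98],[-152,98],[152,98]])/1e3
o=least_squares(lambda v:((R.from_euler('z',v[2]).apply(np.c_[L,L[:,0]*0])[:,:2]+v[:2])-W[:,:2]).ravel(),[.44,.26,2.5])
print("tray",o.x.round(4),o.fun.round(4))
po=P(f,(np.array([366,440])+.5)/4-.5+[85,145],.03)[0]
print("post",po, R.from_euler('z',o.x[2]).apply([-.1,.046,0])[:2]+o.x[:2])
E
```

```text
tee [ 0.6663 -0.0229  5.1163  0.0381]
elbow [ 0.4328 -0.3622  2.971   0.0533]
bend [ 0.4353 -0.2563  2.4616  0.062 ]
elbow [ 0.4409 -0.2536  2.974   0.2756]
bend [ 0.4267 -0.3679  2.4967  0.3111]
union [ 0.6532 -0.1415  0.2945  0.0473]
coupling [ 0.5446 -0.132   0.2661  0.0637]
tray [0.5126 0.2704 0.9304] [ 0.0042 -0.0003  0.0006 -0.0025 -0.0032 -0.0003 -0.0016  0.003 ]
post [0.41654856 0.21491035 0.03      ] [0.41600128 0.21764979]
```

```bash
cat > plan.py <<'E'
import sys; from h import *
TR=(.5130,.2700,.9304)
# obj: pose x,y,yaw ; axis height; grip point; tool-y angle in obj; compartment centre; origin offset in obj; place floor height
O={"tee":(.6663,-.0229,5.1163,.019,(0,.034),0,(0,.046),(0,-.0125)),
"elbow":(.4328,-.3622,2.971,.019,(0,.034),0,(.1,.046),(-.004,-.0115)),
"union":(.6532,-.1415,.2945,.017,(0,0),np.pi/2,(0,-.05),(0,0)),
"coupling":(.5446,-.132,0,.022,(0,0),np.pi/2,(-.1,.046),(0,0))}
w=lambda a:(a+np.pi)%(2*np.pi)-np.pi
rot=lambda a,v:np.array([np.cos(a)*v[0]-np.sin(a)*v[1],np.sin(a)*v[0]+np.cos(a)*v[1]])
def target(n,mode,k=0):
    x,y,a,z,g,c,C,off=O[n]; g=np.array(g)
    if mode=="pick": p=np.array([x,y])+rot(a,g); zz=z+.006; A=a
    else:
        A=TR[2]+k*np.pi/2; p=np.array(TR[:2])+rot(TR[2],C)+rot(A,np.array(off)+g); zz=z+.006+.004
    return p,zz,w(A+c+np.pi/2)      # toolx yaw = tooly+90
def j6s(p,psi): 
    b=w(psi-np.arctan2(p[1],p[0])+np.pi/2); return b
if __name__=="__main__":
    n,mode,k,flip=sys.argv[1],sys.argv[2],int(sys.argv[3]),int(sys.argv[4])
    s=status.read_state(); q=s["tool_rot"]; T=R.from_quat(np.r_[q[1:],q[0]]).as_matrix(); psi=np.arctan2(T[1,0],T[0,0])
    p,zz,a=target(n,mode,k); a=w(a+flip*np.pi)
    d=np.r_[p,zz+.155]-s["position"]
    j=s["joint_positions"]; dj=j6s(p,a)-j[5]
    print("t",round(s["t"],2),"TCP",s["position"].round(4),"tilt",T[:2,2].round(4),"goal",p.round(4),round(zz+.155,4))
    hor=T.T@np.r_[d[:2],0]/.5; print("shift shares horiz",hor.round(4),"down(tool z)",round(-d[2]/.5,4),"full turn z share",round(-w(a-psi)/(np.pi/2),4),"j6 goal",round(j6s(p,a),2),"now",j[5].round(2), "gap",round(s["finger_gap"],3),"grip",round(s["grip_force"],1),"F",s["force"].round(1))
E
for n in tee elbow union coupling; do python3 -c "
from plan import *
n='$n'
print(n,'pick j6',[round(float(j6s(target(n,'pick')[0],target(n,'pick')[2]+f*np.pi)),2) for f in(0,1)],'place',[(k,round(float(j6s(target(n,'place',k)[0],target(n,'place',k)[2])),2),target(n,'place',k)[0].round(3)) for k in range(4)])"; done
python3 plan.py tee pick 0 0;python3 plan.py tee pick 0 1
```

```text
tee pick j6 [1.99, -1.15] place [(0, -2.81, array([0.459, 0.31 ])), (1, -1.18, array([0.463, 0.28 ])), (2, 0.41, array([0.493, 0.285])), (3, 1.93, array([0.489, 0.315]))]
elbow pick j6 [0.58, -2.56] place [(0, -2.86, array([0.515, 0.388])), (1, -1.24, array([0.526, 0.357])), (2, 0.35, array([0.556, 0.367])), (3, 1.87, array([0.546, 0.398]))]
union pick j6 [-1.06, 2.08] place [(0, -1.05, array([0.553, 0.24 ])), (1, 0.52, array([0.553, 0.24 ])), (2, 2.09, array([0.553, 0.24 ])), (3, -2.62, array([0.553, 0.24 ]))]
coupling pick j6 [-1.33, 1.81] place [(0, -1.12, array([0.416, 0.217])), (1, 0.45, array([0.416, 0.217])), (2, 2.02, array([0.416, 0.217])), (3, -2.69, array([0.416, 0.217]))]
t 0.2 TCP [0.1442 0.5824 0.4041] tilt [-0.0001 -0.0011] goal [ 0.6976 -0.0095] 0.18
shift shares horiz [1.3589e+00 8.8310e-01 1.1000e-03] down(tool z) 0.4482 full turn z share -0.4117 j6 goal 1.99 now -0.33 gap 1.0 grip 0.0 F [ 0.2 -0.3  0.4]
t 0.2 TCP [0.1442 0.5824 0.4041] tilt [-0.0001 -0.0011] goal [ 0.6976 -0.0095] 0.18
shift shares horiz [1.3589e+00 8.8310e-01 1.1000e-03] down(tool z) 0.4482 full turn z share 1.5883 j6 goal -1.15 now -0.33 gap 1.0 grip 0.0 F [ 0.2 -0.3  0.4]
```

```bash
python3 -m creep '[[[0,0,0],[0.1,0.065,0],1],[[0,0,0],[0.1,0.065,0],1],[[0,0,0],[0.1,0.065,0],1],[[0,0,0],[0.1,0.065,0],1],[[0,0,0],[0.1,0.065,0],1],[[0,0,0],[0.1,0.065,0],1],[[0,0,0],[0.1,0.065,0],1],[[0,0,0],[0.1,0.065,0],1],[[0,0,0],[0.1,0.065,0],1],[[0,0,0],[0.1,0.065,0],1],[[0,0,0],[0.1,0.065,0],1],[[0,0,0],[0.1,0.065,0],1]]' 40; python3 plan.py tee pick 0 0
```

```text
t: 1.7
position: [0.634, 0.0579, 0.4045]
tool_rot: [0.0, 0.993, -0.121, -0.0]
force: [0.1, 1.4, 0.3]
finger_gap: 0.999
grip_force: 0.0
t 1.7 TCP [0.634  0.0579 0.4045] tilt [-0.0001  0.    ] goal [ 0.6976 -0.0095] 0.18
shift shares horiz [ 0.1559  0.1004 -0.    ] down(tool z) 0.449 full turn z share -0.4117 j6 goal 1.99 now 0.92 gap 0.999 grip 0.0 F [0.1 1.4 0.3]
```

```bash
python3 -m creep '[[[0,0,0],[0.078,0.05,0],1],[[0,0,0],[0.078,0.05,0],1],[[0,0,-0.103],[0,0,0.07],1],[[0,0,-0.103],[0,0,0.07],1],[[0,0,-0.103],[0,0,0.07],1],[[0,0,-0.103],[0,0,0.07],1],[[0,0,0],[0,0,0],1]]' 40; python3 plan.py tee pick 0 0; python3 -c "
from fit import *
f=grab_frame('wrist'); cv2.imwrite('pics/w1.png',f['pixels'])
print(np.array(f['extrinsics']).round(3).tolist())
s=sil(f,'tee',.6663,-.0229,5.1163,S=1); im=f['pixels'].copy(); c,_=cv2.findContours(s,0,1); cv2.drawContours(im,c,-1,(0,0,255),1); cv2.imwrite('pics/w1.png',im)"
```

```text
t: 2.58
position: [0.6957, -0.0078, 0.2606]
tool_rot: [-0.0, 0.98, 0.2, -0.004]
force: [-0.0, -0.3, -0.3]
finger_gap: 1.002
grip_force: 0.0
t 2.58 TCP [ 0.6957 -0.0078  0.2606] tilt [-0.0071 -0.0009] goal [ 0.6976 -0.0095] 0.18
shift shares horiz [ 0.002   0.0047 -0.    ] down(tool z) 0.1612 full turn z share -0.0008 j6 goal 1.99 now 1.7 gap 1.002 grip 0.0 F [-0.  -0.3 -0.3]
[[0.391, -0.866, -0.31, 0.774], [-0.92, -0.369, -0.129, 0.026], [-0.003, 0.336, -0.942, 0.23], [0.0, 0.0, 0.0, 1.0]]
```

View pics/w1.png

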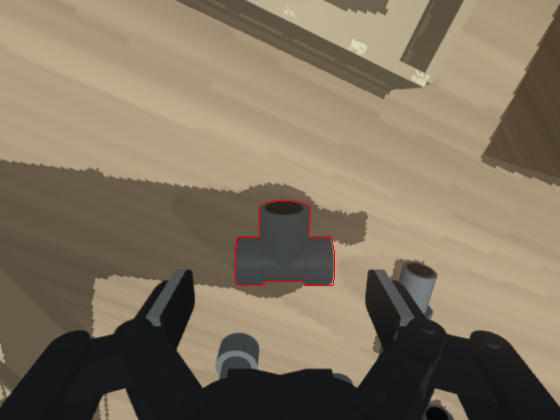

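The wrist view shows the tee at (285,245), centred between the fingers, and the fitted outline (red) matches it. Next I descend, grip and lift.

```bash
python3 -m creep '[[[0,0,0],[0.002,0.004,0.04],1],[[0,0,0],[0,0,0.04],1],[[0,0,0],[0,0,0.04],1],[[0,0,0],[0,0,0.04],1],[[0,0,0],[0,0,0],1],[[0,0,0],[0,0,0],0.2],[[0,0,0],[0,0,0],0.2],[[0,0,0],[0,0,0],0.2],[[0,0,0],[0,0,0],0.2],[[0,0,0],[0,0,0],0.2],[[0,0,0],[0,0,0],0.2],[[0,0,0],[0,0,0],0.2]]' 40; python3 plan.py tee pick 0 0
```

```text
t: 4.12
position: [0.6986, -0.0091, 0.1859]
tool_rot: [0.0, 0.98, 0.201, 0.001]
force: [0.4, 0.6, 5.4]
finger_gap: 0.433
grip_force: 41.1
t 4.12 TCP [ 0.6986 -0.0091  0.1859] tilt [ 0.002  -0.0001] goal [ 0.6976 -0.0095] 0.18
shift shares horiz [-0.0023  0.     -0.    ] down(tool z) 0.0119 full turn z share 0.0005 j6 goal 1.99 now 1.7 gap 0.433 grip 41.1 F [0.4 0.6 5.4]
```

```bash
python3 -m creep '[[[0,0,0],[0,0,-0.04],0.2],[[0,0,0],[0,0,-0.06],0.2],[[0,0,0],[0,0,-0.06],0.2],[[0,0,0],[0,0,-0.06],0.2],[[0,0,0],[0,0,0],0.2],[[0,0,0],[0,0,0],0.2]]'; python3 plan.py tee place 3 0;  python3 plan.py tee pick 0 0; python3 -c "
from h import *
cv2.imwrite('pics/w2.png',grab_frame('wrist')['pixels'])"
```

```text
t: 4.88
position: [0.698, -0.0091, 0.2942]
tool_rot: [-0.0, 0.98, 0.201, -0.001]
force: [0.2, 0.1, -1.4]
finger_gap: 0.432
grip_force: 40.5
t 4.88 TCP [ 0.698  -0.0091  0.2942] tilt [-0.0011  0.0003] goal [0.489  0.3147] 0.184
shift shares horiz [-1.296e-01 -7.600e-01  7.000e-04] down(tool z) 0.2204 full turn z share -0.335 j6 goal 1.93 now 1.7 gap 0.432 grip 40.5 F [ 0.2  0.1 -1.4]
t 4.88 TCP [ 0.698  -0.0091  0.2942] tilt [-0.0011  0.0003] goal [ 0.6976 -0.0095] 0.18
shift shares horiz [-0.0011  0.0004  0.    ] down(tool z) 0.2284 full turn z share 0.0002 j6 goal 1.99 now 1.7 gap 0.432 grip 40.5 F [ 0.2  0.1 -1.4]
```

View pics/w2.png

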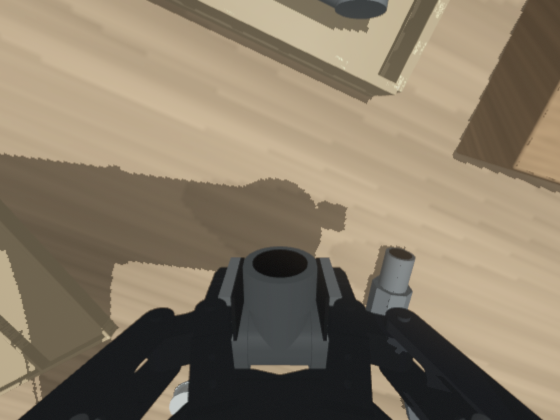

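```bash
python3 -m creep '[[[0,0,0],[-0.016,-0.095,0],0.2],[[0,0,0],[-0.016,-0.095,0],0.2],[[0,0,0],[-0.016,-0.095,0],0.2],[[0,0,0],[-0.016,-0.095,0],0.2],[[0,0,0],[-0.016,-0.095,0],0.2],[[0,0,0],[-0.016,-0.095,0],0.2],[[0,0,0],[-0.016,-0.095,0],0.2],[[0,0,0],[-0.016,-0.095,0],0.2],[[0,0,-0.112],[0,0,0.03],0.2],[[0,0,-0.112],[0,0,0.03],0.2],[[0,0,-0.112],[0,0,0.03],0.2],[[0,0,0],[0,0,0],0.2]]'; python3 plan.py tee place 3 0; python3 -c "
from h import *
cv2.imwrite('pics/w3.png',grab_frame('wrist')['pixels'])"
```

```text
t: 6.42
position: [0.4894, 0.3146, 0.2472]
tool_rot: [0.001, 0.894, 0.449, -0.002]
force: [-0.2, 0.2, -0.4]
finger_gap: 0.434
grip_force: 40.6
t 6.42 TCP [0.4894 0.3146 0.2472] tilt [-0.0033 -0.0034] goal [0.489  0.3147] 0.184
shift shares horiz [-0.0002 -0.0009  0.    ] down(tool z) 0.1265 full turn z share 0.0001 j6 goal 1.93 now 1.59 gap 0.434 grip 40.6 F [-0.2  0.2 -0.4]
```

View pics/w3.png

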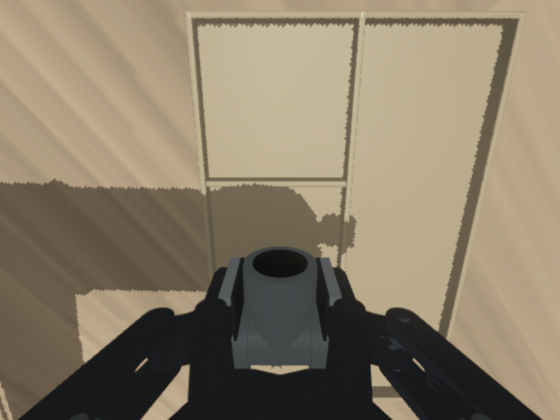

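The tee is over the middle compartment, aligned with the divider at (280,183). I'll lower it.

```bash
python3 -m creep '[[[0,0,0],[0,0,0.03],0.2],[[0,0,0],[0,0,0.03],0.2],[[0,0,0],[0,0,0.03],0.2],[[0,0,0],[0,0,0.02],0.2],[[0,0,0],[0,0,0],0.2],[[0,0,0],[0,0,0],0.2]]'; python3 plan.py tee place 3 0
```

```text
t: 7.22
position: [0.4901, 0.3152, 0.1953]
tool_rot: [0.0, 0.893, 0.449, 0.0]
force: [-0.5, -0.1, -0.3]
finger_gap: 0.43
grip_force: 40.6
t 7.22 TCP [0.4901 0.3152 0.1953] tilt [0.0008 0.0003] goal [0.489  0.3147] 0.184
shift shares horiz [-0.0021 -0.0013 -0.    ] down(tool z) 0.0225 full turn z share 0.0012 j6 goal 1.93 now 1.59 gap 0.43 grip 40.6 F [-0.5 -0.1 -0.3]
```

```bash
python3 -m creep '[[[0,0,0],[0,0,0.008],0.2],[[0,0,0],[0,0,0],0.2],[[0,0,0],[0,0,0],0.2]]'; python3 -m creep '[[[0,0,0],[0,0,0.005],0.2],[[0,0,0],[0,0,0],0.2],[[0,0,0],[0,0,0],0.2]]'
```

```text
t: 7.6
position: [0.4899, 0.315, 0.1908]
tool_rot: [0.0, 0.893, 0.449, 0.0]
force: [0.4, -0.3, -0.7]
finger_gap: 0.434
grip_force: 40.6
t: 7.98
position: [0.4901, 0.3152, 0.1899]
tool_rot: [0.0, 0.893, 0.45, 0.001]
force: [-2.5, -0.9, 7.2]
finger_gap: 0.436
grip_force: 41.4
```

```bash
python3 -m creep '[[[0,0,0],[0,0,0],0.62],[[0,0,0],[0,0,0],0.62],[[0,0,0],[0,0,0],0.62],[[0,0,0],[0,0,-0.02],0.62],[[0,0,0],[0,0,-0.04],0.62],[[0,0,0],[0,0,-0.08],1],[[0,0,0],[0,0,-0.1],1]]'; python3 plan.py elbow pick 0 0; python3 -c "
from fit import *
f=grab_frame('top'); m=mask(f); print(fit(f,m,'tee',.476,.298,[TR+np.radians(270) for TR in [.93]],zc=.023))
p=target=None
import plan
print(plan.target('tee','place',3)[0], [R.from_euler('z',plan.TR[2]).inv().apply(np.r_[np.array(fit(f,m,'tee',.476,.298,[5.64],zc=.023)[:2])-plan.TR[:2],0])])
cv2.imwrite('pics/t2.png',cv2.resize(f['pixels'][130:300,70:250],None,fx=3.3,fy=3.3,interpolation=cv2.INTER_CUBIC))"
```

```text
t: 8.85
position: [0.4897, 0.3147, 0.3103]
tool_rot: [0.0, 0.893, 0.449, -0.0]
force: [0.5, 1.4, -0.4]
finger_gap: 0.994
grip_force: 0.0
t 8.85 TCP [0.4897 0.3147 0.3103] tilt [-0.     -0.0005] goal [ 0.427  -0.3957] 0.18
shift shares horiz [-1.2156e+00  7.4620e-01  7.0000e-04] down(tool z) 0.2607 full turn z share 1.7021 j6 goal 0.58 now 1.59 gap 0.994 grip 0.0 F [ 0.5  1.4 -0.4]
(np.float64(0.46891000837705826), np.float64(0.28759175462455006), np.float64(5.638085397431152), np.float64(0.04111164350742691))
[0.48896102 0.31472558] [array([-0.0123182 ,  0.04581296,  0.        ])]
```

View pics/t2.png

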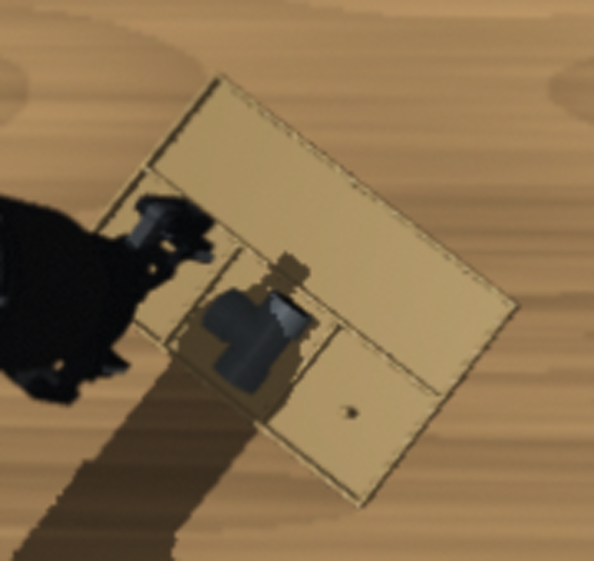

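The tee lies in the middle compartment, at tray (-12,46) mm. The elbow is next.

```bash
python3 -m creep '[[[0,0,0],[-0.1013,0.0622,0],1],[[0,0,0],[-0.1013,0.0622,0],1],[[0,0,0],[-0.1013,0.0622,0],1],[[0,0,0],[-0.1013,0.0622,0],1],[[0,0,0],[-0.1013,0.0622,0],1],[[0,0,0],[-0.1013,0.0622,0],1],[[0,0,0],[-0.1013,0.0622,0],1],[[0,0,0],[-0.1013,0.0622,0],1],[[0,0,0],[-0.1013,0.0622,0],1],[[0,0,0],[-0.1013,0.0622,0],1],[[0,0,0],[-0.1013,0.0622,0],1],[[0,0,0],[-0.1013,0.0622,0],1]]' 40; python3 -m creep '[[[0,0,0.1135],[0,0,0.01],1],[[0,0,0.1135],[0,0,0.01],1],[[0,0,0.1135],[0,0,0.01],1],[[0,0,0.1135],[0,0,0.01],1],[[0,0,0.1135],[0,0,0.01],1],[[0,0,0.1135],[0,0,0.01],1],[[0,0,0.1135],[0,0,0.01],1],[[0,0,0.1135],[0,0,0.01],1],[[0,0,0.1135],[0,0,0.01],1],[[0,0,0.1135],[0,0,0.01],1],[[0,0,0.1135],[0,0,0],1],[[0,0,0.1135],[0,0,0],1]]'; python3 -m creep '[[[0,0,0.1135],[0,0,0],1],[[0,0,0.1135],[0,0,0],1],[[0,0,0.1135],[0,0,0],1],[[0,0,0],[0,0,0],1],[[0,0,0],[0,0,0],1]]'; python3 plan.py elbow pick 0 0
```

```text
t: 10.4
position: [0.4267, -0.3975, 0.3102]
tool_rot: [0.001, 0.893, 0.449, 0.001]
force: [1.3, -0.5, 0.8]
finger_gap: 1.002
grip_force: 0.0
t: 11.9
position: [0.4274, -0.3956, 0.2599]
tool_rot: [0.0, 0.822, -0.57, 0.001]
force: [-0.5, 0.8, -0.0]
finger_gap: 1.001
grip_force: 0.0
t: 12.52
position: [0.4273, -0.3955, 0.259]
tool_rot: [0.0, -0.645, 0.764, -0.001]
force: [0.3, -0.2, 0.3]
finger_gap: 1.0
grip_force: 0.0
t 12.53 TCP [ 0.4273 -0.3955  0.259 ] tilt [ 0.0008 -0.0006] goal [ 0.427  -0.3957] 0.18
shift shares horiz [ 0.0005  0.0005 -0.    ] down(tool z) 0.1581 full turn z share 0.0018 j6 goal 0.58 now 0.23 gap 1.0 grip 0.0 F [ 0.3 -0.2  0.3]
```

```bash
python3 -m creep '[[[0,0,0],[0,0,0.04],1],[[0,0,0],[0,0,0.04],1],[[0,0,0],[0,0,0.04],1],[[0,0,0],[0,0,0.038],1],[[0,0,0],[0,0,0],1],[[0,0,0],[0,0,0],0.2],[[0,0,0],[0,0,0],0.2],[[0,0,0],[0,0,0],0.2],[[0,0,0],[0,0,0],0.2],[[0,0,0],[0,0,0],0.2],[[0,0,0],[0,0,0],0.2],[[0,0,0],[0,0,0],0.2]]' 40; python3 -m creep '[[[0,0,0],[0,0,-0.04],0.2],[[0,0,0],[0,0,-0.06],0.2],[[0,0,0],[0,0,-0.06],0.2],[[0,0,0],[0,0,-0.06],0.2],[[0,0,0],[0,0,0],0.2],[[0,0,0],[0,0,0],0.2]]'; python3 plan.py elbow place 2 0;  python3 -c "
from h import *
cv2.imwrite('pics/w4.png',grab_frame('wrist')['pixels'])"
```

```text
t: 14.02
position: [0.4276, -0.3957, 0.1803]
tool_rot: [0.0, -0.644, 0.765, -0.001]
force: [0.7, 0.7, 5.6]
finger_gap: 0.432
grip_force: 41.2
t: 14.78
position: [0.427, -0.3952, 0.2879]
tool_rot: [0.0, -0.644, 0.765, 0.001]
force: [0.3, -0.1, -1.1]
finger_gap: 0.43
grip_force: 40.6
t 14.78 TCP [ 0.427  -0.3952  0.2879] tilt [-0.0011  0.0014] goal [0.5563 0.3674] 0.184
shift shares horiz [-1.547   0.0056  0.0019] down(tool z) 0.2078 full turn z share -0.7015 j6 goal 0.35 now 0.23 gap 0.43 grip 40.6 F [ 0.3 -0.1 -1.1]
```

View pics/w4.png

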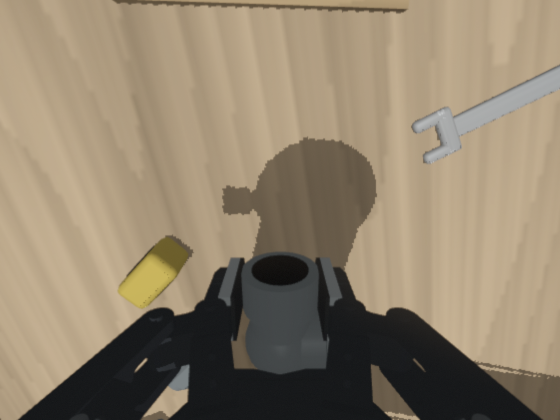

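```bash
python3 -m creep '[[[0,0,0],[-0.118,0,0],0.2],[[0,0,0],[-0.118,0,0],0.2],[[0,0,0],[-0.118,0,0],0.2],[[0,0,0],[-0.118,0,0],0.2],[[0,0,0],[-0.118,0,0],0.2],[[0,0,0],[-0.118,0,0],0.2],[[0,0,0],[-0.118,0,0],0.2],[[0,0,0],[-0.118,0,0],0.2],[[0,0,0],[-0.118,0,0],0.2],[[0,0,0],[-0.118,0,0],0.2],[[0,0,0],[-0.118,0,0],0.2],[[0,0,0],[-0.118,0,0],0.2]]'; python3 -m creep '[[[0,0,0],[-0.065,0.003,0],0.2],[[0,0,0],[-0.065,0.003,0],0.2],[[0,0,-0.1],[0,0,0.012],0.2],[[0,0,-0.1],[0,0,0.012],0.2],[[0,0,-0.1],[0,0,0.012],0.2],[[0,0,-0.1],[0,0,0.012],0.2],[[0,0,-0.1],[0,0,0.012],0.2],[[0,0,-0.1],[0,0,0.012],0.2],[[0,0,-0.1],[0,0,0.012],0.2],[[0,0,0],[0,0,0],0.2],[[0,0,0],[0,0,0],0.2]]'; python3 plan.py elbow place 2 0;  python3 -c "
from h import *
cv2.imwrite('pics/w5.png',grab_frame('wrist')['pixels'])"
```

```text
t: 16.32
position: [0.5478, 0.3041, 0.2876]
tool_rot: [-0.001, -0.644, 0.765, -0.0]
force: [1.1, -0.9, -0.6]
finger_gap: 0.437
grip_force: 40.6
t: 17.7
position: [0.5561, 0.3667, 0.2467]
tool_rot: [0.0, 0.948, -0.317, -0.0]
force: [0.2, -1.4, -0.5]
finger_gap: 0.44
grip_force: 40.5
t 17.7 TCP [0.5561 0.3667 0.2467] tilt [-0.0006 -0.0008] goal [0.5563 0.3674] 0.184
shift shares horiz [-0.0006 -0.0015 -0.    ] down(tool z) 0.1253 full turn z share -0.0033 j6 goal 0.35 now 0.04 gap 0.44 grip 40.5 F [ 0.2 -1.4 -0.5]
```

View pics/w5.png

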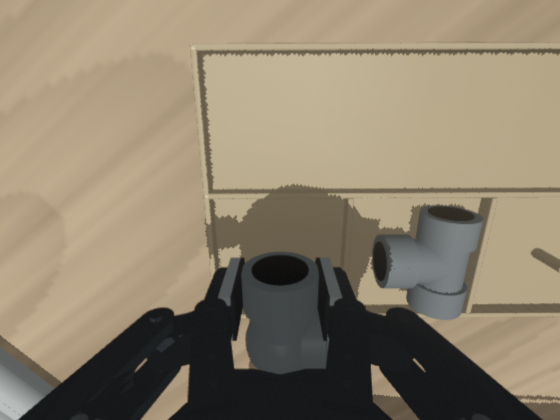

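The elbow is over the far square. The tee at (440,260) is well inside its own. I'll lower the elbow.

```bash
python3 -m creep '[[[0,0,0],[0,-0.001,0.04],0.2],[[0,0,0],[0,0,0.04],0.2],[[0,0,0],[0,0,0.03],0.2],[[0,0,0],[0,0,0.008],0.2],[[0,0,0],[0,0,0],0.2],[[0,0,0],[0,0,0],0.2]]'; python3 -m creep '[[[0,0,0],[0,0,0.005],0.2],[[0,0,0],[0,0,0],0.2],[[0,0,0],[0,0,0],0.2]]'
```

```text
t: 18.5
position: [0.5566, 0.3673, 0.1892]
tool_rot: [-0.001, 0.949, -0.316, 0.0]
force: [-0.2, -0.8, -0.3]
finger_gap: 0.437
grip_force: 40.5
t: 18.88
position: [0.5564, 0.3671, 0.1858]
tool_rot: [-0.0, 0.949, -0.316, 0.0]
force: [0.1, -0.8, -0.1]
finger_gap: 0.435
grip_force: 40.5
```

```bash
python3 -m creep '[[[0,0,0],[0,0,0.004],0.2],[[0,0,0],[0,0,0],0.2],[[0,0,0],[0,0,0],0.2]]'
```

```text
t: 19.25
position: [0.5565, 0.3672, 0.1844]
tool_rot: [-0.0, 0.949, -0.316, 0.0]
force: [-0.9, -0.4, 3.8]
finger_gap: 0.435
grip_force: 41.0
```

Contact. I'll release, lift and plan the union.

```bash
python3 -m creep '[[[0,0,0],[0,0,0],0.56],[[0,0,0],[0,0,0],0.56],[[0,0,0],[0,0,0],0.56],[[0,0,0],[0,0,-0.02],0.56],[[0,0,0],[0,0,-0.04],0.56],[[0,0,0],[0,0,-0.08],1],[[0,0,0],[0,0,-0.1],1],[[0,0,0],[0,0,0],1]]'; for i in 0 1; do python3 plan.py union pick 0 $i; done
```

```text
t: 20.25
position: [0.5572, 0.3674, 0.3121]
tool_rot: [-0.005, 0.949, -0.316, 0.003]
force: [0.2, -0.1, 0.3]
finger_gap: 0.999
grip_force: 0.0
t 20.25 TCP [0.5572 0.3674 0.3121] tilt [0.0093 0.0072] goal [ 0.6532 -0.1415] 0.178
shift shares horiz [ 0.7635  0.7    -0.0056] down(tool z) 0.2682 full turn z share 1.4036 j6 goal -1.06 now 0.05 gap 0.999 grip 0.0 F [ 0.2 -0.1  0.3]
t 20.25 TCP [0.5572 0.3674 0.3121] tilt [0.0093 0.0072] goal [ 0.6532 -0.1415] 0.178
shift shares horiz [ 0.7635  0.7    -0.0056] down(tool z) 0.2682 full turn z share -0.5964 j6 goal 2.08 now 0.05 gap 0.999 grip 0.0 F [ 0.2 -0.1  0.3]
```

```bash
python3 -m creep '[[[0,0,0],[0.0848,0.0778,0],1],[[0,0,0],[0.0848,0.0778,0],1],[[0,0,0],[0.0848,0.0778,0],1],[[0,0,0],[0.0848,0.0778,0],1],[[0,0,0],[0.0848,0.0778,0],1],[[0,0,0],[0.0848,0.0778,0],1],[[0,0,0],[0.0848,0.0778,0],1],[[0,0,0],[0.0848,0.0778,0],1],[[0,0,0],[0.0848,0.0778,0],1],[[0,0,0],[0,0,0],1]]' 40; python3 -m creep '[[[0,0,-0.0994],[0,0,0.015],1],[[0,0,-0.0994],[0,0,0.015],1],[[0,0,-0.0994],[0,0,0.015],1],[[0,0,-0.0994],[0,0,0.015],1],[[0,0,-0.0994],[0,0,0.015],1],[[0,0,-0.0994],[0,0,0.015],1],[[0,0,0],[0,0,0],1],[[0,0,0],[0,0,0],1]]';python3 plan.py union pick 0 1
```

```text
t: 21.5
position: [0.6519, -0.1457, 0.3044]
tool_rot: [0.0, 0.948, -0.318, 0.0]
force: [0.9, 0.7, -0.9]
finger_gap: 1.0
grip_force: 0.0
t: 22.5
position: [0.6522, -0.1414, 0.2597]
tool_rot: [0.0, 0.989, 0.145, 0.001]
force: [0.3, -0.2, 0.7]
finger_gap: 1.001
grip_force: 0.0
t 22.5 TCP [ 0.6522 -0.1414  0.2597] tilt [ 0.0011 -0.0002] goal [ 0.6532 -0.1415] 0.178
shift shares horiz [0.0019 0.0007 0.    ] down(tool z) 0.1634 full turn z share -0.0017 j6 goal 2.08 now 1.78 gap 1.001 grip 0.0 F [ 0.3 -0.2  0.7]
```

```bash
python3 -m creep '[[[0,0,0],[0.002,0.001,0.04],1],[[0,0,0],[0,0,0.04],1],[[0,0,0],[0,0,0.04],1],[[0,0,0],[0,0,0.04],1],[[0,0,0],[0,0,0.003],1],[[0,0,0],[0,0,0],0.2],[[0,0,0],[0,0,0],0.2],[[0,0,0],[0,0,0],0.2],[[0,0,0],[0,0,0],0.2],[[0,0,0],[0,0,0],0.2],[[0,0,0],[0,0,0],0.2],[[0,0,0],[0,0,0],0.2]]' 40; python3 -m creep '[[[0,0,0],[0,0,-0.04],0.2],[[0,0,0],[0,0,-0.06],0.2],[[0,0,0],[0,0,-0.06],0.2],[[0,0,0],[0,0,-0.06],0.2],[[0,0,0],[0,0,0],0.2],[[0,0,0],[0,0,0],0.2]]'; python3 plan.py union place 0 1; python3 plan.py union place 2 1
```

```text
t: 24.0
position: [0.6536, -0.142, 0.1783]
tool_rot: [0.0, 0.989, 0.147, 0.001]
force: [0.8, 0.9, 6.3]
finger_gap: 0.391
grip_force: 40.5
t: 24.75
position: [0.6529, -0.1419, 0.2868]
tool_rot: [-0.0, 0.989, 0.147, -0.0]
force: [0.1, -1.0, -0.6]
finger_gap: 0.39
grip_force: 39.8
t 24.75 TCP [ 0.6529 -0.1419  0.2868] tilt [-0.0009  0.0005] goal [0.5531 0.2401] 0.182
shift shares horiz [ 3.040e-02 -7.892e-01  6.000e-04] down(tool z) 0.2095 full turn z share -0.4051 j6 goal 2.09 now 1.78 gap 0.39 grip 39.8 F [ 0.1 -1.  -0.6]
t 24.75 TCP [ 0.6529 -0.1419  0.2868] tilt [-0.0009  0.0005] goal [0.5531 0.2401] 0.182
shift shares horiz [ 3.040e-02 -7.892e-01  6.000e-04] down(tool z) 0.2095 full turn z share 1.5949 j6 goal -1.05 now 1.78 gap 0.39 grip 39.8 F [ 0.1 -1.  -0.6]
```

```bash
python3 -m creep '[[[0,0,0],[0.0038,-0.0987,0],0.2],[[0,0,0],[0.0038,-0.0987,0],0.2],[[0,0,0],[0.0038,-0.0987,0],0.2],[[0,0,0],[0.0038,-0.0987,0],0.2],[[0,0,0],[0.0038,-0.0987,0],0.2],[[0,0,0],[0.0038,-0.0987,0],0.2],[[0,0,0],[0.0038,-0.0987,0],0.2],[[0,0,0],[0.0038,-0.0987,0],0.2]]'; python3 -m creep '[[[0,0,-0.1013],[0,0,0.02],0.2],[[0,0,-0.1013],[0,0,0.02],0.2],[[0,0,-0.1013],[0,0,0.02],0.2],[[0,0,-0.1013],[0,0,0.02],0.2],[[0,0,0],[0,0,0],0.2],[[0,0,0],[0,0,0],0.2]]'; python3 plan.py union place 0 1;  python3 -c "
from h import *
cv2.imwrite('pics/w6.png',grab_frame('wrist')['pixels'])"
```

```text
t: 25.75
position: [0.5523, 0.2416, 0.2858]
tool_rot: [0.001, 0.989, 0.147, -0.001]
force: [0.9, -1.0, -0.4]
finger_gap: 0.389
grip_force: 39.9
t: 26.5
position: [0.5532, 0.2402, 0.247]
tool_rot: [0.0, 0.894, 0.447, -0.0]
force: [0.1, -0.0, 0.2]
finger_gap: 0.39
grip_force: 40.0
t 26.5 TCP [0.5532 0.2402 0.247 ] tilt [-0.0004 -0.0007] goal [0.5531 0.2401] 0.182
shift shares horiz [-0.0002 -0.0001  0.    ] down(tool z) 0.1301 full turn z share -0.0017 j6 goal 2.09 now 1.76 gap 0.39 grip 40.0 F [ 0.1 -0.   0.2]
```

View pics/w6.png

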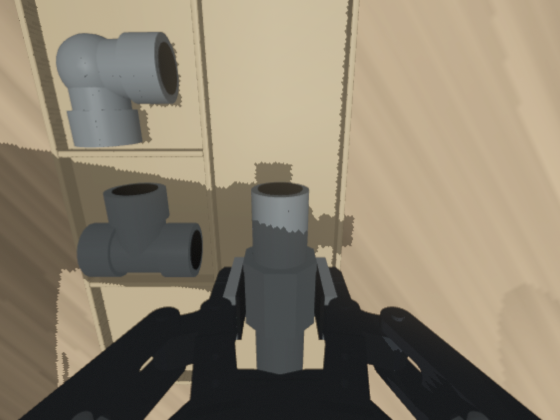

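The elbow (115,90) and tee (140,235) lie flat in their squares, and the union is over the long compartment. I'll lower the union to about z 0.182.

```bash
python3 -m creep '[[[0,0,0],[0,0,0.04],0.2],[[0,0,0],[0,0,0.04],0.2],[[0,0,0],[0,0,0.03],0.2],[[0,0,0],[0,0,0.012],0.2],[[0,0,0],[0,0,0],0.2],[[0,0,0],[0,0,0],0.2]]'; python3 -m creep '[[[0,0,0],[0,0,0.005],0.2],[[0,0,0],[0,0,0],0.2],[[0,0,0],[0,0,0],0.2]]'
```

```text
t: 27.3
position: [0.5535, 0.2404, 0.187]
tool_rot: [0.0, 0.894, 0.449, 0.001]
force: [0.3, 0.0, -0.7]
finger_gap: 0.389
grip_force: 40.0
t: 27.68
position: [0.5532, 0.2403, 0.1838]
tool_rot: [0.0, 0.894, 0.449, 0.0]
force: [0.5, -0.4, -0.6]
finger_gap: 0.387
grip_force: 40.0
```

```bash
python3 -m creep '[[[0,0,0],[0,0,0.004],0.2],[[0,0,0],[0,0,0],0.2],[[0,0,0],[0,0,0],0.2]]'
```

```text
t: 28.05
position: [0.5534, 0.2403, 0.1823]
tool_rot: [0.0, 0.894, 0.449, 0.0]
force: [-1.4, -0.4, 4.5]
finger_gap: 0.387
grip_force: 40.5
```

```bash
python3 -m creep '[[[0,0,0],[0,0,0],0.58],[[0,0,0],[0,0,0],0.58],[[0,0,0],[0,0,0],0.58],[[0,0,0],[0,0,-0.02],0.58],[[0,0,0],[0,0,-0.04],0.58],[[0,0,0],[0,0,-0.08],1],[[0,0,0],[0,0,-0.1],1],[[0,0,0],[0,0,0],1]]'; python3 plan.py coupling pick 0 0;python3 plan.py coupling pick 0 1
```

```text
t: 29.05
position: [0.5541, 0.2405, 0.3094]
tool_rot: [-0.0, 0.894, 0.449, 0.006]
force: [-0.1, 0.8, -0.4]
finger_gap: 1.002
grip_force: 0.0
t 29.05 TCP [0.5541 0.2405 0.3094] tilt [0.0097 0.0056] goal [ 0.5446 -0.132 ] 0.183
shift shares horiz [-0.6091  0.4295 -0.0043] down(tool z) 0.2529 full turn z share -1.4072 j6 goal -1.33 now 1.76 gap 1.002 grip 0.0 F [-0.1  0.8 -0.4]
t 29.05 TCP [0.5541 0.2405 0.3094] tilt [0.0097 0.0056] goal [ 0.5446 -0.132 ] 0.183
shift shares horiz [-0.6091  0.4295 -0.0043] down(tool z) 0.2529 full turn z share 0.5928 j6 goal 1.81 now 1.76 gap 1.002 grip 0.0 F [-0.1  0.8 -0.4]
```

```bash
python3 -m creep '[[[0,0,0],[-0.0762,0.0537,0],1],[[0,0,0],[-0.0762,0.0537,0],1],[[0,0,0],[-0.0762,0.0537,0],1],[[0,0,0],[-0.0762,0.0537,0],1],[[0,0,0],[-0.0762,0.0537,0],1],[[0,0,0],[-0.0762,0.0537,0],1],[[0,0,0],[-0.0762,0.0537,0],1],[[0,0,0],[-0.0762,0.0537,0],1],[[0,0,0],[0,0,0.03],1],[[0,0,0],[0,0,0.03],1],[[0,0,0],[0,0,0],1],[[0,0,0],[0,0,0],1]]' 40; python3 plan.py coupling pick 0 1;  python3 -c "
from fit import *
f=grab_frame('wrist');im=f['pixels'].copy()
s=sil(f,'coupling',.5446,-.132,0,S=1); c,_=cv2.findContours(s,0,1); cv2.drawContours(im,c,-1,(0,0,255),1)
cv2.imwrite('pics/w7.png',im)"
```

```text
t: 30.55
position: [0.5437, -0.1317, 0.2721]
tool_rot: [0.0, 0.893, 0.449, 0.0]
force: [0.6, 0.5, -0.8]
finger_gap: 1.0
grip_force: 0.0
t 30.55 TCP [ 0.5437 -0.1317  0.2721] tilt [ 0.0003 -0.0004] goal [ 0.5446 -0.132 ] 0.183
shift shares horiz [0.0006 0.0018 0.    ] down(tool z) 0.1782 full turn z share 0.5935 j6 goal 1.81 now 2.38 gap 1.0 grip 0.0 F [ 0.6  0.5 -0.8]
```

View pics/w7.png

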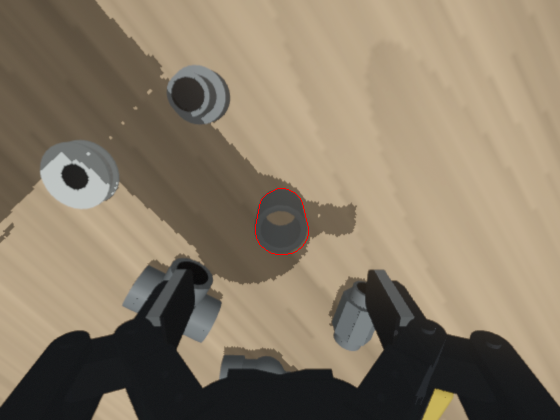

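The coupling at (282,220) is centred between the fingers and its outline matches. I'll pick it up.

```bash
python3 -m creep '[[[0,0,0],[0.0006,0.0018,0.045],1],[[0,0,0],[0,0,0.045],1],[[0,0,0],[0,0,0.045],1],[[0,0,0],[0,0,0.043],1],[[0,0,0],[0,0,0],1],[[0,0,0],[0,0,0],0.2],[[0,0,0],[0,0,0],0.2],[[0,0,0],[0,0,0],0.2],[[0,0,0],[0,0,0],0.2],[[0,0,0],[0,0,0],0.2],[[0,0,0],[0,0,0],0.2],[[0,0,0],[0,0,0],0.2]]' 30; python3 -m creep '[[[0,0,0],[0,0,-0.04],0.2],[[0,0,0],[0,0,-0.06],0.2],[[0,0,0],[0,0,-0.06],0.2],[[0,0,0],[0,0,-0.06],0.2],[[0,0,0],[0,0,0],0.2],[[0,0,0],[0,0,0],0.2]]'; python3 plan.py coupling place 0 1
```

```text
t: 32.1
position: [0.5448, -0.1328, 0.184]
tool_rot: [0.001, 0.894, 0.449, 0.001]
force: [-0.5, 0.7, 5.8]
finger_gap: 0.437
grip_force: 30.5
t: 32.85
position: [0.5441, -0.1327, 0.2917]
tool_rot: [-0.001, 0.894, 0.449, -0.0]
force: [-0.9, -0.2, -0.6]
finger_gap: 0.438
grip_force: 30.2
t 32.85 TCP [ 0.5441 -0.1327  0.2917] tilt [-0.0013  0.0006] goal [0.4164 0.2173] 0.187
shift shares horiz [ 0.4088 -0.6231  0.0007] down(tool z) 0.2094 full turn z share 0.0001 j6 goal 2.02 now 2.38 gap 0.438 grip 30.2 F [-0.9 -0.2 -0.6]
```

```bash
python3 -m creep '[[[0,0,0],[0.0511,-0.0779,0],0.2],[[0,0,0],[0.0511,-0.0779,0],0.2],[[0,0,0],[0.0511,-0.0779,0],0.2],[[0,0,0],[0.0511,-0.0779,0],0.2],[[0,0,0],[0.0511,-0.0779,0],0.2],[[0,0,0],[0.0511,-0.0779,0],0.2],[[0,0,0],[0.0511,-0.0779,0],0.2],[[0,0,0],[0.0511,-0.0779,0],0.2],[[0,0,0],[0,0,0.03],0.2],[[0,0,0],[0,0,0.03],0.2],[[0,0,0],[0,0,0],0.2],[[0,0,0],[0,0,0],0.2]]'; python3 plan.py coupling place 0 1;python3 -c "
from h import *
cv2.imwrite('pics/w8.png',grab_frame('wrist')['pixels'])"
```

```text
t: 34.35
position: [0.4169, 0.2165, 0.2628]
tool_rot: [0.0, 0.894, 0.448, -0.0]
force: [-0.1, -0.3, 0.0]
finger_gap: 0.436
grip_force: 30.3
t 34.35 TCP [0.4169 0.2165 0.2628] tilt [ 0.0003 -0.0005] goal [0.4164 0.2173] 0.187
shift shares horiz [ 0.0006 -0.0019 -0.    ] down(tool z) 0.1516 full turn z share -0.0007 j6 goal 2.02 now 1.59 gap 0.436 grip 30.3 F [-0.1 -0.3  0. ]
```

View pics/w8.png

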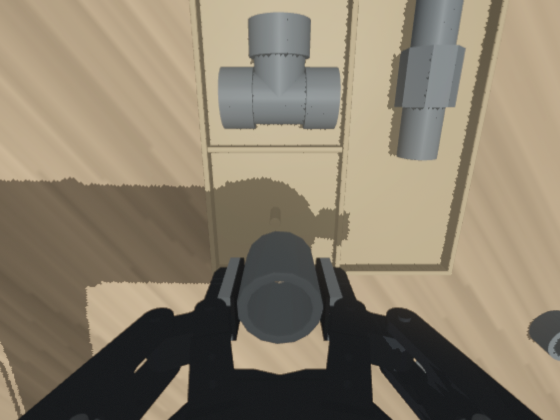

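The post at (276,212) lines up with the tube axis. I'll lower it in stages.

```bash
python3 -m creep '[[[0,0,0],[0,0,0.03],0.2],[[0,0,0],[0,0,0.03],0.2],[[0,0,0],[0,0,0.02],0.2],[[0,0,0],[0,0,0.02],0.2],[[0,0,0],[0,0,0.015],0.2],[[0,0,0],[0,0,0],0.2],[[0,0,0],[0,0,0],0.2]]'; python3 -m creep '[[[0,0,0],[0,0,0.015],0.2],[[0,0,0],[0,0,0.01],0.2],[[0,0,0],[0,0,0.007],0.2],[[0,0,0],[0,0,0],0.2],[[0,0,0],[0,0,0],0.2]]'
```

```text
t: 35.28
position: [0.4167, 0.2173, 0.2056]
tool_rot: [0.0, 0.894, 0.449, 0.0]
force: [-0.0, 0.3, -0.7]
finger_gap: 0.436
grip_force: 30.3
t: 35.9
position: [0.4166, 0.2173, 0.1894]
tool_rot: [0.0, 0.894, 0.449, 0.0]
force: [-0.4, -0.9, -0.8]
finger_gap: 0.438
grip_force: 30.3
```

```bash
python3 -m creep '[[[0,0,0],[0,0,0.004],0.2],[[0,0,0],[0,0,0],0.2],[[0,0,0],[0,0,0],0.2]]'
```

```text
t: 36.28
position: [0.4167, 0.2174, 0.188]
tool_rot: [0.0, 0.894, 0.449, 0.001]
force: [-2.2, -0.5, 5.5]
finger_gap: 0.438
grip_force: 30.7
```

Contact. I'll release, retreat up and away from the tray, and check from above.

```bash
python3 -m creep '[[[0,0,0],[0,0,0],0.6],[[0,0,0],[0,0,0],0.6],[[0,0,0],[0,0,0],0.6],[[0,0,0],[0,0,-0.03],0.6],[[0,0,0],[0,0,-0.06],0.6],[[0,0,0],[0,0,-0.1],0.6],[[0,0,0],[0.04,0.1,-0.02],1],[[0,0,0],[0.04,0.1,0],1],[[0,0,0],[0.04,0.1,0],1],[[0,0,0],[0.04,0.1,0],1],[[0,0,0],[0,0,0],1],[[0,0,0],[0,0,0],1]]';python3 - <<'E'
from fit import *; import plan
f=grab_frame("top"); m=mask(f); a=plan.TR[2]
for n,l,yaw in [("tee",(-.012,.046),a+4.712),("elbow",(.1,.046),a+np.pi),("union",(0,-.05),a),("coupling",(-.1,.046),0)]:
    w=np.array(plan.TR[:2])+plan.rot(a,l); z=M[n][1]/1000+.004
    v=fit(f,m,n,w[0],w[1],[yaw],zc=z); print(n,plan.rot(-a,np.array(v[:2])-plan.TR[:2]).round(4),round(v[3],3))
v=fit(f,m,"bend",.4353,-.2563,[2.4616]); print("bend",np.round(v,4))
cv2.imwrite('pics/t3.png',cv2.resize(f['pixels'][130:290,80:440],None,fx=2.2,fy=2.2,interpolation=cv2.INTER_CUBIC))
E
```

```text
t: 37.78
position: [0.6248, 0.1618, 0.2925]
tool_rot: [0.0, 0.894, 0.449, -0.0]
force: [-0.3, 0.9, 0.7]
finger_gap: 1.003
grip_force: 0.0
tee [-0.0122  0.0459] 0.105
elbow [0.1031 0.0578] 0.213
union [ 0.0006 -0.05  ] 0.308
coupling [-0.0987  0.0467] 0.113
bend [ 0.4353 -0.2563  2.4619  0.1633]
```

View pics/t3.png

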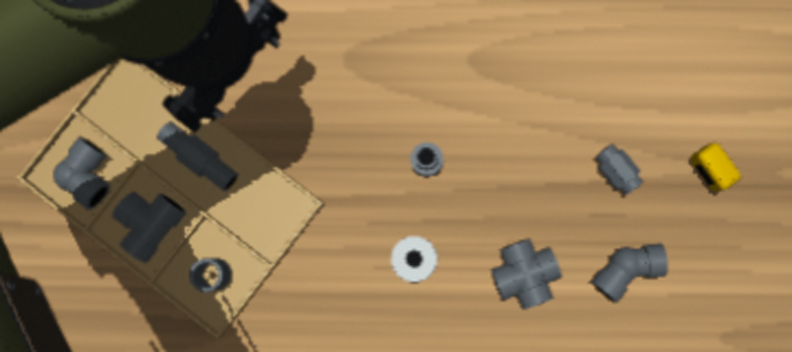

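All four parts are in place, with the coupling over the post at (210,273) and the look-alikes not disturbed.

```bash
python3 -c "
from plant import manip; print(manip.hand_in())"
```

```text
the job is handed in; nothing more can be done
None
```

The order is packed and handed in at about 38 s: the coupling stands over the post, the tee, elbow and long union lie in their compartments, and the look-alikes look undisturbed; the hand-in returned no verdict.

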